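# Clamp the glued scanner cover

### The arm

A 6-joint arm with a two-finger parallel gripper is mounted at the origin on the work surface. World frame = base frame: x ahead of the robot, y to its left, z up, the work surface at z = 0. Lengths are in mm, angles in rad, forces in N, time in s.
With the tool pointing down it reaches from about 350 to 775 mm from the base axis. Payload 7.3 kg.
Tool frame: the origin (TCP) lies at the very end of the fingers, on their centre line; the grasp point (between the pads) lies 19 mm behind it (bot.grip_point_offset is the distance from the TCP to the grasp point, in mm); z points along the fingers, y is the line along which they close (so a half turn about z gives the same grasp; the last joint's range is limited). The gripper opens to 92 mm and grips with 3 to 60 N. Pads are 19 mm wide; open, the fingers measure 130 mm over their backs; the gripper's body (75 mm by 190 mm) begins 47 mm behind the grasp point.
Start: joints at [-1.442, 0.342, 1.524, -0, 1.275, -0.146], TCP at [142.483, -505.315, 226.741] pointing down, gripper open.
Joint ranges: [-2.53, 2.53], [-0.77, 2.02], [0.04, 2.7], [-1, 4.14], [0.28, 2.66], [-3.11, 3.11]. Speed limits (rad/s): [2.57, 2.57, 3.14, 3.14, 3.14, 3.14].

### API

Orientations are given as [roll, pitch, yaw] about the fixed x, y, z axes, in that order (R = Rz(yaw) Ry(pitch) Rx(roll)).
In Python, from plant import bot gives the robot as it stands. The module is installed in compiled form; this text tells all that it offers.
- The arm moves only by the shell command python3 -m jog 'ROWS' [OPENING]. ROWS is JSON, a list of rows, each a list of 6 numbers: the shift along the tool's x, y, z in mm, then the turn, a rotation vector about the tool's x, y, z in rad. In form: [[dx, dy, dz, rx, ry, rz], ...]. A call has 1 to 12 rows; each row shifts and turns the commanded pose from where the row before left it, along the tool's axes as they then stand; what a row does not reach is not made up. A row lasts 1/10 s, in which the tool goes at most 50 mm and 8.59 degrees, less where a joint would pass 70% of its speed; a pose out of reach is approached as far as the arm can. A call with a gripper value outside its range is refused whole. OPENING is the opening in per cent of the stroke, from 0 (shut) to 100 (fully open), set as the call begins (- or left out, the last holds). The fingers move at their own pace and stop on an object; the grip force is fixed at half the most. Time passes only in rows, so rows that do not move let the fingers close. It gives the time, the measured TCP pose, the force, the opening and the grip force at its end, in the units of the state.
- bot.get_obs(): the state, without advancing time (a new reading comes with each control period).
- bot.capture(name): name is "scene" or "side" or "wrist"; returns the picture (420x560x3 uint8, red, green, blue); there is no depth.
- bot.camera_model(name): a dict with "fx", "fy", "cx", "cy" (pixels), "position" and "orientation" of the camera in the world; the wrist camera has in their place "T_tool_cam" (4x4, takes a point from camera to tool coordinates, whose origin is the TCP and whose axes are the flange's). Camera axes: x right, y down, z forward; pixel columns grow to the right and rows downward; lengths in mm; the calibration is good to about 2 mm. A picture is of the moment at which its call begins: read the wrist's pose just before it. camera_model takes no time and is no camera call.
- bot.close_job(): hands the job in; it is judged then, once.
Trained networks look in the newest picture that a camera, given by its name, has taken for a name from the list of things; names that differ only in an ending like _2 or _b are one class to them, and where a whole thing is asked for, a point or a joint stands for the part that bears it (a point fixed in the world has none). Each returns a list of dicts, best first, with "p" (0 to 1); they miss things now and then, are a little off and sometimes report something else, mostly with a low value. They report only what shows in the picture. A call takes as long as a camera call. They do not tell look-alikes from the thing itself.
- bot.outline_of(target, camera): "mask" (420x560 bool, what is visible of it) and "pixel" ([column, row] in pixels, amid what is visible of it).
The state is a dict: "time": time; "joint_positions": joint angles; "dq": joint speeds; "tau": joint torques, N m; "tool_pos": TCP position; "tcp_rot": TCP orientation; "contact_force": force on the tool from outside, world axes, zero at the start; "moment": the same for the moment, N m; "grip_width": finger opening in mm; "finger_force": force on a finger pad.
Only numpy, scipy, OpenCV 4.12 (cv2) and the standard library are available. Lean on these libraries where they do the work, as an engineer would, in place of code of your own. Each camera call takes 0.05 s, during which the arm holds its last target. There are 200 camera calls.

### The job

The glued scanner cover lies in the bench clamp, not quite all the way in. Slide it fully home against the end stop while the clamp foot is still clear of it, then turn the clamp's T-bar clockwise until the foot just touches the cover and add a quarter turn more - never as much as half a turn, or the plastic cracks. Let go, and leave the other things on the desk where they are.

Things in the scene. Friction and masses are not known exactly. Their poses are not given: they have to be found in the camera images.
- clamp: Grey bench clamp, fixed; place and yaw vary. Origin: on the desk, right below the vertical screw axis; z up; x runs from the open end (negative, roughly towards the robot) to the end stop. Base plate x -110..90, y -105..130 mm, bed (its top) at z 18. Two side guides, 12 mm high on the bed, x -90..60, inner faces at y +-59 mm. Over the cover all is open but for the column and arm at +y.
- boss (a point): Top centre, z 128 mm, of the round boss (44 mm diameter) that the screw passes through, on the screw axis. A grey arm (x +-20, z 98..122 mm in the clamp's frame) runs from it towards +y to a column (x +-25, y 93..123 mm, up to 122 mm). All of this stays below the T-bar.
- stop (a point): Middle of the end stop's face, at x = +60 mm, z 28 mm in the clamp's frame. The stop is an aluminium block, 118 mm long across, its top at z 38 mm; the cover's far end must touch it.
- cover: Black plastic scanner cover, a flat plate 190 (x) x 110 (y) x 16 (z) mm, 0.2 to 0.4 kg, loose (2 to 6 N slide it), flat on the bed between the guides, its x along the clamp's x. Origin: centre of its underside. Its front end (x = -95) always overhangs the base plate: push it there. Fully home, its origin is at x = -35 mm in the clamp's frame; it starts 20 to 50 mm short of that.
- tbar (a joint): Turn of the T-bar, rad, growing clockwise seen from above (tightening; screw sinks 20 mm per turn, 3.18 mm per rad); range 0 to 8.2, starts 0 to 1.5. At 0 the bar lies along the clamp's x; at value v it points at angle -v in the clamp's frame. The value at which the foot touches differs from run to run (2.0 to 5.0). Stiff (0.09 N m friction), stays where it is left.
- tbar_mid (a point): Middle of the T-bar, on the screw axis and the bar's centre line: 173 mm above the desk at joint value 0, sinking 3.18 mm per rad. Steel rod 12 mm thick, with a black 20 mm ball at each end (160 mm overall, both ends alike), through a hub of 28 mm diameter reaching 15 mm above and below the centre line. It can be pushed round from the side (1.5 to 3 N at its end) or gripped.
- foot_face (a point): Centre of the underside of the clamp foot (a bright metal disc, 32 mm diameter, 8 mm thick, on a thin stem under the screw), on the screw axis. The foot's extension is set differently in each run and fixed: it starts 1.7 to 16 mm above the cover's top face, which is 16 mm above the cover's origin (34 mm above the desk), and comes down with the screw.
- foot (a joint): How far the sprung foot has been pushed up into the screw, m: 0 while the foot hangs free, growing from the moment it touches the cover by 20 mm per full turn of the T-bar (about 5 mm at a quarter turn, 10 mm at half a turn). Spring 2.5 N/mm.
- screwdriver: Screwdriver, 180 mm, lying on the desk on the clamp's -y side. Leave alone.
- glue: Small glue bottle, 38 mm diameter, 95 mm high, standing on the desk beyond the column on the clamp's +y side. Leave alone.
- fan: White round desk fan, 140 mm high, on the desk. Leave alone.
- mug: White mug, 90 mm high, on the desk. Leave alone.
- stapler: Grey stapler, 140 mm long, on the desk to the robot's left. Leave alone.
- tape: Roll of clear tape, 100 mm diameter, lying on the desk to the right. Leave alone.
Not all that is in view belongs to the job. What is shaped like the cover but blue is not meant.

How it is judged (in metres and radians):
On the way, in this order (a step that is already met when the one before it is completed fails the run):
1. the cover is slid fully home against the end stop (within 4 mm), flat on the bed, the foot still clear of it (x of cover in the frame of clamp above -0.039 m and z of cover in the frame of clamp below 0.021 m and value of joint foot below 0.0004 m), for 0.2 s.
2. the foot is brought down until it touches the cover (x of cover in the frame of clamp above -0.04 m and value of joint foot above 0.0008 m), for 0.1 s.
At the end, for the whole second after the job is handed in: The cover lies flat on the clamp bed, within 4 mm of the end stop and straight within 0.08 rad; the foot is pressed on it by a quarter turn past touching, give or take 35 degrees (foot pushed in 3.1 to 6.9 mm); the T-bar is at rest (x of cover in the frame of clamp above -0.039 m and z of cover in the frame of clamp between 0.015 and 0.021 m and angle between the x axis of cover and the x axis of clamp, either way round below 0.08 rad and value of joint foot between 0.0031 and 0.0069 m and velocity of joint tbar between -0.05 and 0.05 rad/s).
It fails at once if the clamp is overtightened (almost half a turn past touching: foot pushed in over 8.5 mm) (value of joint foot above 0.0085 m).
It fails at once if another thing on the desk is moved by more than 40 mm (distance of any of screwdriver, glue, fan, mug, stapler, tape from where it was at the start of the episode above 0.04 m).
It also fails if it takes over 58 s, if anything falls off the work surface, if the arm or the gripper's body presses on something with over 40 N, if the wrist force passes 120 N, or if a joint passes its speed limit or range.

## Working session

There is one attempt and no reset: what is moved stays moved. The work goes in short steps, Python scripts to look and compute and a shell command to move; the robot and the scene stay as the last step left them, time stands still between calls to the robot, and variables do not carry over. Pictures are saved under pics/ and viewed, at most 10 in all, crops included, and the job is handed in when it is done.

```bash
mkdir -p pics; python3 - <<'E'
from plant import bot
import cv2,numpy as np
for n in("scene","side"):
    im=bot.capture(n); cv2.imwrite(f"pics/{n}0.png",im[:,:,::-1])
    m=bot.camera_model(n); print(n,{k:np.round(v,3).tolist() for k,v in m.items()})
    for t in("clamp","cover","tbar","foot_face","boss","stop"):
        for r in bot.outline_of(t,n)[:3]: 
            ys,xs=np.nonzero(r["mask"]); print(t,round(r["p"],2),np.round(r["pixel"]),xs.min(),xs.max(),ys.min(),ys.max(),len(xs))
o=bot.get_obs(); print(o["time"],o["tool_pos"],o["tcp_rot"])
print({k:np.round(v,3).tolist() for k,v in bot.camera_model("wrist").items()})
E
```

```text
scene {'fx': 532.939, 'fy': 532.939, 'cx': 285.585, 'cy': 199.022, 'position': [1154.167, -700.743, 1168.938], 'orientation': [-2.405, -0.016, 0.792]}
clamp 0.9 [328. 241.] 266 369 184 288 4299
cover 0.76 [300. 232.] 263 341 204 261 2129
cover 0.66 [193. 238.] 161 221 208 269 2400
tbar 0.52 [324. 208.] 318 329 183 231 336
tbar 0.5 [371. 119.] 353 382 98 143 978
foot_face 0.6 [320. 239.] 315 325 236 242 55
foot_face 0.2 [325. 236.] 265 370 183 288 4383
boss 0.85 [326. 239.] 265 369 183 289 4465
stop 0.9 [327. 238.] 265 370 183 288 4418
side {'fx': 513.381, 'fy': 513.381, 'cx': 278.799, 'cy': 205.036, 'position': [-248.968, 686.936, 993.691], 'orientation': [-2.262, 0.014, -2.337]}
clamp 0.72 [248. 224.] 197 300 164 271 3170
cover 0.74 [272. 232.] 234 305 209 256 1847
cover 0.34 [238. 236.] 197 299 165 270 3097
tbar 0.39 [250. 218.] 243 254 216 222 67
tbar 0.3 [242. 237.] 196 300 165 271 3137
foot_face 0.37 [247. 221.] 243 253 216 222 60
foot_face 0.34 [287. 206.] 256 304 193 213 301
boss 0.65 [237. 237.] 197 300 165 270 3198
boss 0.29 [254. 218.] 243 253 216 222 66
stop 0.92 [240. 235.] 196 300 164 272 3162
0.7 [ 142.48106054 -505.33389197  226.76287307] [3.14141297e+00 1.09502414e-05 2.74785882e-01]
{'fx': 307.428, 'fy': 307.428, 'cx': 276.064, 'cy': 209.21, 'T_tool_cam': [[0.001, -0.957, -0.29, 78.73], [1.0, 0.001, 0.0, 0.089], [0.0, -0.29, 0.957, -157.862], [0.0, 0.0, 0.0, 1.0]]}
```

```bash
python3 - <<'E'
import cv2
a=cv2.imread("pics/scene0.png")[150:310,140:400]; cv2.imwrite("pics/sc.png",cv2.resize(a,None,fx=3,fy=3,interpolation=cv2.INTER_CUBIC))
a=cv2.imread("pics/side0.png")[130:290,150:410]; cv2.imwrite("pics/sd.png",cv2.resize(a,None,fx=3,fy=3,interpolation=cv2.INTER_CUBIC))
E
```

```text
(no output)
```

View pics/scene0.png

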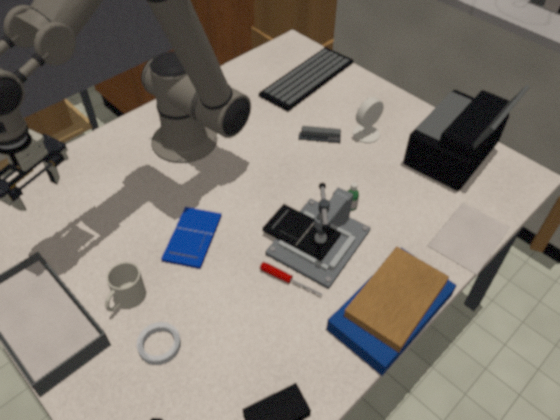

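View pics/sc.png

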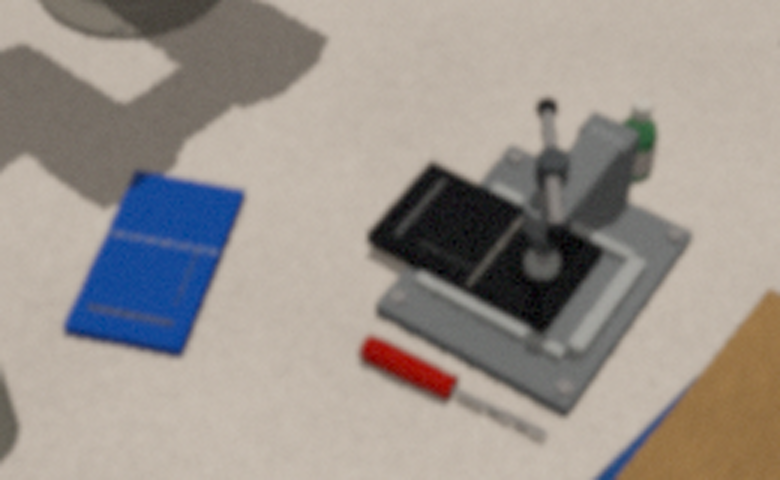

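View pics/sd.png

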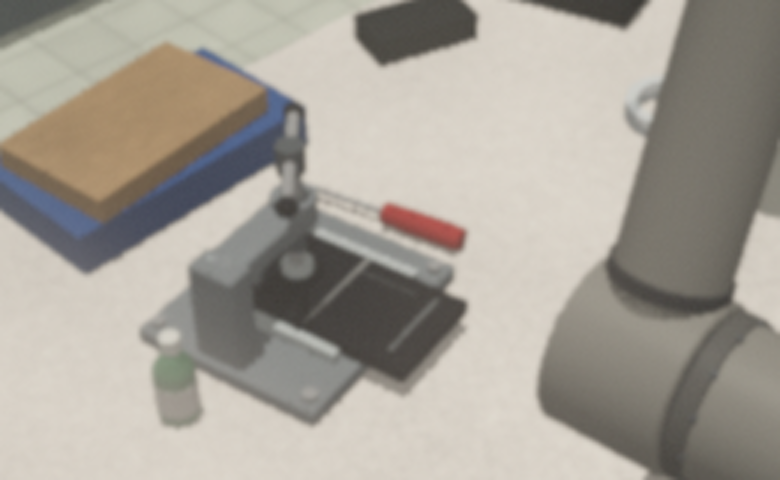

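Scene: the black cover (~300,232) sits in the grey clamp (~325,240). The blue look-alike at (193,238) isn't meant, as the enlarged crop shows clearly. The T-bar balls are at about (322,185) and (326,225). Next I fit the clamp pose.

```bash
cat > h.py <<'E'
import numpy as np, cv2
from scipy.spatial.transform import Rotation as R
from scipy.optimize import least_squares
from plant import bot
def cam(n,obs=None):
    m=bot.camera_model(n); K=(m["fx"],m["fy"],m["cx"],m["cy"])
    if n=="wrist":
        o=obs or bot.get_obs(); T=np.eye(4); T[:3,:3]=R.from_euler("xyz",o["tcp_rot"]).as_matrix(); T[:3,3]=o["tool_pos"]
        T=T@np.array(m["T_tool_cam"]); return K,T[:3,:3],T[:3,3]
    return K,R.from_euler("xyz",m["orientation"]).as_matrix(),np.array(m["position"])
def proj(c,P):
    K,Rm,t=c; q=(np.atleast_2d(P)-t)@Rm
    return np.c_[K[0]*q[:,0]/q[:,2]+K[2],K[1]*q[:,1]/q[:,2]+K[3]]
def w(p,P):  # clamp frame -> world, p=x,y,yaw
    P=np.atleast_2d(np.array(P,float)); return np.c_[(R.from_euler("z",p[2]).apply(P))[:,:2]+p[:2],P[:,2]]
E
python3 - <<'E'
from h import *
S,D=cam("scene"),cam("side")
c=lambda u,v,ox,oy:(u/3+ox,v/3+oy)
s=lambda u,v:c(u,v,140,150); d=lambda u,v:c(u,v,150,130)
obs=[(S,(90,130,18),s(691,235)),(S,(90,-105,14),s(567,411)),(S,(-110,-105,14),s(378,308)),(S,(-110,130,18),s(512,149)),
(D,(90,130,14),d(142,332)),(D,(-110,130,14),d(313,420)),(D,(-110,-105,18),d(453,267)),
(D,(-25,123,122),d(246,283-6)),(D,(25,123,122),d(191,264))]
def f(p): return np.ravel([proj(C,w(p,P))[0]-uv for C,P,uv in obs])
r=least_squares(f,[600,0,0.],loss="soft_l1",x_scale=[100,100,1]); p=r.x
print(p); print(np.round(f(p).reshape(-1,2),1).tolist())
# cover front corners
for nm,C,uvs in(("S",S,[s(434,165),s(370,240)]),("D",D,[d(466,306),d(402,380)])):
    def g(q): return np.ravel(proj(C,w(p,[(q[0],55,34 if nm=="S" else 34),(q[0],-55,34)]))-np.array(uvs if nm=="S" else uvs[::-1]))
    q=least_squares(g,[-160.]); print(nm,"front x",q.x,g(q.x))
# tbar: v from balls
b=[(S,1,s(547,106)),(S,-1,s(557,224)),(D,1,d(293,110)),(D,-1,d(288,207))]
best=[]
for sg in(1,-1):
  for v0 in(.2,.8,1.4):
    def g(q):
        o=[]
        for C,e,uv in b:
            e2=e*(1 if C is S else sg); o.append(proj(C,w(p,[(q[1]+70*e2*np.cos(q[0]),q[2]-70*e2*np.sin(q[0]),173-3.18*q[0])]))[0]-uv)
        return np.ravel(o)
    for k in(0,np.pi):
        q=least_squares(g,[v0+k,0,0]); best.append((q.cost,np.round(q.x,2).tolist()))
print(sorted(best)[:4])
E
```

```text
[ 6.04745738e+02 -2.70957503e+00  2.16468645e-01]
[[0.7, -1.3], [0.0, 0.6], [-1.8, -0.2], [-0.9, -2.1], [-0.8, -0.7], [0.8, -1.3], [1.5, -1.3], [-4.2, 2.2], [-1.1, -0.5]]
S front x [-147.30561871] [ 0.50860536 -0.42335265 -0.09405186 -0.37602135]
D front x [-155.26012335] [ 1.3270292  -3.87481951  1.69082973 -2.86846456]
[(np.float64(9.916564088798312), [-2.16, -2.11, 4.79]), (np.float64(27.765019471118954), [4.11, -1.91, 6.58]), (np.float64(27.765019471122883), [4.11, -1.91, 6.58]), (np.float64(27.765019471129204), [4.11, -1.91, 6.58])]
```

```bash
python3 -m jog '[[36,-26,-1,0,0,0],[36,-26,-1,0,0,0],[36,-26,-1,0,0,0],[36,-26,-1,0,0,0],[36,-26,-1,0,0,0],[36,-26,-1,0,0,0],[36,-26,-1,0,0,0],[36,-26,-1,0,0,0],[36,-26,-1,0,0,0],[36,-26,-1,0,0,0],[36,-26,0,0,0,0],[36,-26,0,0,0,0]]' && python3 -m jog '[[40,-25,0,0,0,0],[40,-25,0,0,0,0],[0,0,0,0,0,0.06],[0,0,0,0,0,0],[0,0,0,0,0,0]]' 60
python3 - <<'E'
from h import *
o=bot.get_obs(); im=bot.capture("wrist"); np.save("pose1.npy",np.r_[o["tool_pos"],o["tcp_rot"]])
print(o["time"],o["tool_pos"],o["tcp_rot"],o["contact_force"],o["moment"])
cv2.imwrite("pics/w1s.png",im[:,:,::-1])
cv2.imwrite("pics/w1.png",cv2.resize(im,(784,588),interpolation=cv2.INTER_CUBIC)[:,:,::-1])
E
```

```text
time: 1.9
tool_pos: [474.6, -86.1, 237.0]
tcp_rot: [3.141, -0.0, 0.275]
contact_force: [0.8, -0.5, 0.7]
grip_width: 91.6
finger_force: 0.0
time: 2.4
tool_pos: [536.7, -18.2, 236.6]
tcp_rot: [3.141, 0.001, 0.216]
contact_force: [-0.6, 0.0, -0.5]
grip_width: 57.4
finger_force: 0.0
2.4 [536.70780321 -18.20104046 236.57400945] [3.14145411e+00 5.41543262e-04 2.16133734e-01] [-0.61954856  0.01849924 -0.46742159] [-0.05959364  0.00649607 -0.00431122]
```

View pics/w1.png

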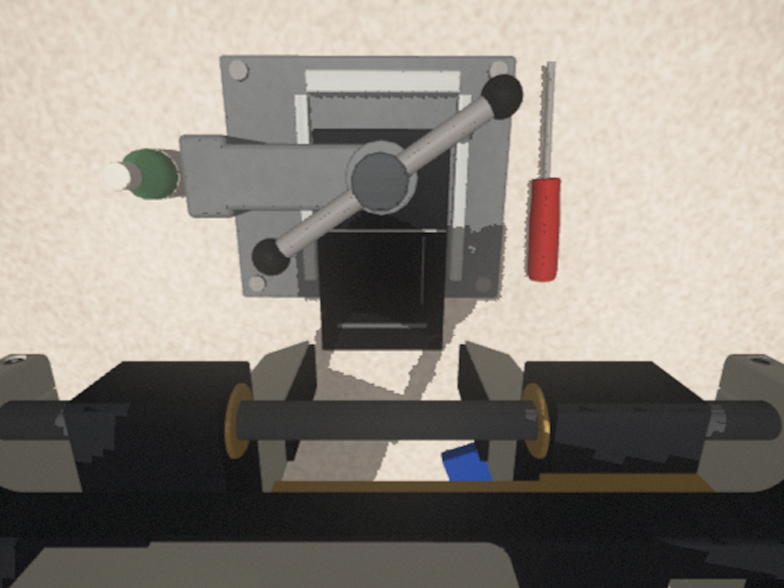

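The wrist view shows the plate corners at (221,56), (516,57), (244,297) and (497,298) in enlarged pixels. The cover front edge is at row 349, and the T-bar balls are at (271,257) and (502,96).

```bash
python3 - <<'E'
from h import *
a=np.load("pose1.npy"); C=cam("wrist",dict(tool_pos=a[:3],tcp_rot=a[3:]))
P=[(90,130,18),(90,-105,18),(-110,130,18),(-110,-105,18)]
uv=(np.array([(221,56),(516,57),(243,297),(498,298)])+.5)/1.4-.5
r=least_squares(lambda p:np.ravel(proj(C,w(p,P))-uv),[605,-3,.216],x_scale=[10,10,.1]); p=r.x
print("clamp",p,np.round(r.fun,1)); np.save("clamp.npy",p)
q=least_squares(lambda q:np.ravel(proj(C,w(p,[(q[0],q[1]+55,34),(q[0],q[1]-55,34)]))-(np.array([(322,349),(443,349)])+.5)/1.4+.5),[-160.,0]); print("front",q.x,np.round(q.fun,1))
q=least_squares(lambda q:np.ravel(proj(C,w(p,[(q[0],q[1]+55,34),(q[0],q[1]-55,34)]))-(np.array([(314,129),(450,129)])+.5)/1.4+.5),[30.,0]); print("far end",q.x,np.round(q.fun,1))
def g(q): v=q[0]; return np.ravel(proj(C,w(p,[(-70*np.cos(v),70*np.sin(v),173-3.18*v),(70*np.cos(v),-70*np.sin(v),173-3.18*v)]))-(np.array([(271,257),(502,96)])+.5)/1.4+.5)
q=least_squares(g,[.8]); print("v",q.x,np.round(q.fun,1))
pw=w(p,[(-170,0,0)])[0]; t=R.from_euler("xyz",a[3:]).inv().apply(pw-a[:3]); print("tool shift to x=-170",t, p[2]-a[5])
E
```

```text
clamp [ 6.03508756e+02 -1.57692060e+00  2.13603517e-01] [-1.9 -0.7  1.9 -0.6 -0.4  1.2  0.4  1. ]
front [-152.59359137    1.33639244] [ 0.1 -0.1 -0.1  0.1]
far end [35.05107653  1.8029448 ] [-1.5 -0.1  1.5  0.2]
v [0.97277878] [2.2 1.5 1.1 2. ]
tool shift to x=-170 [-101.0594476    -2.37446754  236.62844552] -0.002530216646376565
```

```bash
python3 -m jog '[[-35,-1,0,0,0,0],[-35,-1,0,0,0,0],[-36,0,0,0,0,0],[0,0,45,0,0,0],[0,0,45,0,0,0],[0,0,45,0,0,0],[0,0,45,0,0,0],[0,0,43,0,0,0],[0,0,0,0,0,0],[0,0,0,0,0,0]]' && python3 -m jog '[[4,0,0,0,0,0],[4,0,0,0,0,0],[4,0,0,0,0,0],[4,0,0,0,0,0],[4,0,0,0,0,0]]'&& python3 -m jog '[[4,0,0,0,0,0],[4,0,0,0,0,0],[2,0,0,0,0,0],[2,0,0,0,0,0]]'
```

```text
time: 3.45
tool_pos: [432.9, -39.2, 14.3]
tcp_rot: [-3.141, 0.001, 0.214]
contact_force: [0.8, -0.2, -0.0]
grip_width: 55.5
finger_force: 0.0
time: 3.95
tool_pos: [452.9, -34.2, 14.2]
tcp_rot: [3.141, -0.0, 0.215]
contact_force: [-3.1, -1.3, 2.2]
grip_width: 55.1
finger_force: 1.4
time: 4.35
tool_pos: [464.4, -31.7, 13.6]
tcp_rot: [-3.142, 0.0, 0.215]
contact_force: [-2.5, -0.4, 1.9]
grip_width: 55.4
finger_force: 1.5
```

```bash
python3 -m jog '[[1.5,0,0,0,0,0],[1.5,0,0,0,0,0]]'; python3 -m jog '[[1,0,0,0,0,0],[1,0,0,0,0,0]]';  python3 -m jog '[[1,0,0,0,0,0],[0,0,0,0,0,0]]'
```

```text
time: 4.55
tool_pos: [466.6, -31.2, 13.5]
tcp_rot: [-3.141, 0.002, 0.215]
contact_force: [-7.7, -3.9, 5.6]
grip_width: 55.1
finger_force: 4.3
time: 4.75
tool_pos: [466.6, -31.0, 13.5]
tcp_rot: [-3.141, 0.006, 0.215]
contact_force: [-14.7, -7.4, 9.9]
grip_width: 55.1
finger_force: 7.4
time: 4.95
tool_pos: [466.5, -31.0, 13.4]
tcp_rot: [-3.14, 0.008, 0.215]
contact_force: [-13.8, -7.1, 10.8]
grip_width: 55.1
finger_force: 7.9
```

```bash
python3 -m jog '[[-10,0,0,0,0,0],[-20,0,0,0,0,0],[0,0,-45,0,0,0],[0,0,-45,0,0,0],[0,0,-45,0,0,0],[0,0,-45,0,0,0],[0,0,-25,0,0,-0.14],[0,0,0,0,0,-0.15],[0,0,0,0,0,-0.15],[0,0,0,0,0,-0.15],[0,0,0,0,0,-0.15],[0,0,0,0,0,-0.15]]' && python3 -m jog '[[0,0,0,0,0,-0.15],[0,0,0,0,0,-0.15],[0,0,0,0,0,-0.15],[0,0,0,0,0,-0.15],[0,0,0,0,0,-0.15],[0,0,0,0,0,-0.15],[0,0,0,0,0,-0.15],[0,0,0,0,0,-0.15],[0,0,0,0,0,-0.15],[0,0,0,0,0,-0.15],[0,0,0,0,0,-0.15],[0,0,0,0,0,-0.15]]' && python3 -m jog '[[0,0,0,0,0,-0.15],[0,0,0,0,0,-0.15],[0,0,0,0,0,-0.15],[-40,0,0,0,0,0],[-30,0,0,0,0,0],[0,0,0,0,-0.15,0],[0,0,0,0,-0.15,0],[0,0,0,0,-0.15,0],[0,0,0,0,-0.15,0],[0,0,0,0,-0.15,0],[0,0,0,0,-0.15,0],[0,0,0,0,-0.15,0]]'; python3 -c "
from plant import bot
print(bot.get_obs()['joint_positions'])"
```

```text
time: 6.15
tool_pos: [441.4, -36.9, 218.8]
tcp_rot: [3.14, -0.001, 1.111]
contact_force: [0.3, -0.8, -0.9]
grip_width: 54.9
finger_force: 0.0
time: 7.35
tool_pos: [441.4, -36.9, 218.8]
tcp_rot: [3.141, 0.002, 2.911]
contact_force: [-0.2, -0.4, 0.0]
grip_width: 55.0
finger_force: 0.0
time: 8.55
tool_pos: [516.8, -0.0, 257.6]
tcp_rot: [3.093, 0.832, -2.972]
contact_force: [1.2, 0.5, 1.0]
grip_width: 55.3
finger_force: 0.0
[-4.52526462e-01  5.71778996e-04  2.18721399e+00  1.13675997e+00
  5.44776329e-01 -3.10585579e+00]
```

```bash
python3 - <<'E'
from h import *
o=bot.get_obs(); im=bot.capture("wrist"); np.save("pose2.npy",np.r_[o["tool_pos"],o["tcp_rot"]])
q=np.array(o["joint_positions"]); r=R.from_euler("xyz",o["tcp_rot"])
for sg in(1,-1):
    m=R.from_euler("ZYZYZ",[q[0],q[1]+q[2],sg*q[3],q[4],q[5]+np.pi/2]); print(sg,(m.inv()*r).magnitude())
p=np.load("clamp.npy"); C=cam("wrist",o); print("cam in clamp",R.from_euler("z",-p[2]).apply(C[2]-[p[0],p[1],0]))
for t in("foot_face","cover"):
    for x in bot.outline_of(t,"wrist")[:2]:
        ys,xs=np.nonzero(x["mask"]); print(t,x["p"],x["pixel"],xs.min(),xs.max(),ys.min(),ys.max())
print(proj(C,w(p,[(0,0,34),(0,0,45),(0,0,170)])))
im=cv2.flip(im,-1); cv2.imwrite("pics/w2.png",cv2.resize(im,(784,588),interpolation=cv2.INTER_CUBIC)[:,:,::-1])
E
```

```text
Traceback (most recent call last):
  File "scipy/spatial/transform/_rotation.pyx", line 1413, in scipy.spatial.transform._rotation.Rotation.from_euler
ValueError: Expected axis specification to be a non-empty string of upto 3 characters, got ZYZYZ
```

```bash
python3 - <<'E'
from h import *
o=bot.get_obs(); im=bot.capture("wrist"); np.save("pose2.npy",np.r_[o["tool_pos"],o["tcp_rot"]])
q=np.array(o["joint_positions"]); r=R.from_euler("xyz",o["tcp_rot"])
for sg in(1,-1):
    m=R.from_euler("ZYZ",[q[0],q[1]+q[2],sg*q[3]])*R.from_euler("YZ",[q[4],q[5]+np.pi/2]); print(sg,(m.inv()*r).magnitude())
p=np.load("clamp.npy"); C=cam("wrist",o); print("cam in clamp",R.from_euler("z",-p[2]).apply(C[2]-[p[0],p[1],0]))
for t in("foot_face","cover"):
    for x in bot.outline_of(t,"wrist")[:2]:
        ys,xs=np.nonzero(x["mask"]); print(t,x["p"],x["pixel"],xs.min(),xs.max(),ys.min(),ys.max())
print(proj(C,w(p,[(0,0,34),(0,0,45),(0,0,170)])))
im=cv2.flip(im,-1); cv2.imwrite("pics/w2.png",cv2.resize(im,(784,588),interpolation=cv2.INTER_CUBIC)[:,:,::-1])
E
```

```text
1 8.387240006400141e-16
-1 2.287356142764509
cam in clamp [-252.9989123    21.49607831  308.68205758]
foot_face 0.58 [250.6, 86.5] 238 266 77 100
cover 0.74 [255.9, 185.7] 191 331 153 219
cover 0.73 [248.1, 46.1] 181 308 0 121
[[250.16271055  83.37357071]
 [250.18581432  90.65519433]
 [250.50070714 189.90006981]]
```

View pics/w2.png

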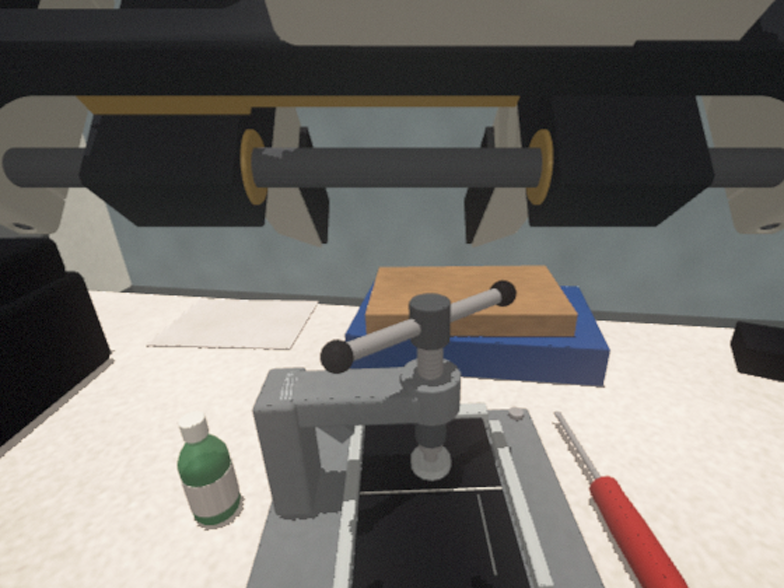

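The view shows the foot disc at about (431,462) in the flipped view, still above the cover, and the cover's far end at the stop. Next I compute the gap.

```bash
python3 - <<'E'
from h import *
a=np.load("pose2.npy"); C=cam("wrist",dict(tool_pos=a[:3],tcp_rot=a[3:])); p=np.load("clamp.npy")
im=cv2.flip(cv2.resize(cv2.imread("pics/w2.png"),(560,420),interpolation=cv2.INTER_AREA),-1)
g=cv2.cvtColor(im,cv2.COLOR_BGR2GRAY)
print("col profile rows 60-108 @251,252:",g[60:108,251:254].mean(1).astype(int).tolist())
print("row profile rows 82-84 cols 225-280:",g[82:85,225:280].mean(0).astype(int).tolist())
V=lambda P:np.round(559-0-(proj(C,w(p,P))*[1,0])[:,0],1)
def view(P):
    u=proj(C,w(p,P)); return np.round((np.c_[559-u[:,0],419-u[:,1]]+.5)*1.4-.5,1).tolist()
n=["col -25,123","col -25,93","col 25,123","boss front","hub top front","hub topback","plate 90,-105","stop top face L","stop top face R","ball-","ball+"]
v=.973;z=173-3.18*v
P=[(-25,123,122),(-25,93,122),(25,123,122),(-22,0,128),(-14,0,z+15),(14,0,z+15),(90,-105,18),(60,59,38),(60,-59,38),(-70*np.cos(v),70*np.sin(v),z),(70*np.cos(v),-70*np.sin(v),z)]
for k,q in zip(n,view(P)): print(k,q)
for zf in(36,40,44,48):
    th=np.linspace(0,2*np.pi,60); 
    u=np.vstack([proj(C,w(p,np.c_[16*np.cos(th),16*np.sin(th),0*th+zf+h])) for h in(0,8)]); print(zf,np.round([u[:,0].min(),u[:,0].max(),u[:,1].min(),u[:,1].max()],1))
E
```

```text
col profile rows 60-108 @251,252: [34, 34, 33, 33, 34, 33, 29, 27, 65, 97, 68, 29, 23, 23, 26, 28, 61, 104, 122, 121, 123, 121, 117, 112, 111, 111, 112, 111, 110, 107, 101, 100, 100, 101, 101, 101, 102, 102, 100, 87, 61, 58, 60, 60, 59, 59, 60, 60]
row profile rows 82-84 cols 225-280: [42, 40, 39, 37, 33, 33, 32, 30, 31, 31, 29, 28, 29, 48, 84, 110, 117, 119, 119, 118, 118, 117, 116, 113, 112, 111, 113, 113, 113, 112, 113, 115, 116, 116, 116, 115, 115, 114, 107, 83, 41, 29, 27, 26, 26, 23, 25, 26, 27, 28, 24, 27, 28, 26, 26]
col -25,123 [250.5, 409.6]
col -25,93 [295.6, 407.9]
col 25,123 [269.8, 366.4]
boss front [435.1, 392.5]
hub top front [434.0, 310.7]
hub topback [430.3, 292.0]
plate 90,-105 [529.2, 407.0]
stop top face L [363.1, 417.8]
stop top face R [490.7, 413.1]
ball- [339.3, 357.1]
ball+ [504.6, 293.0]
36 [235.6 264.6  72.9 100.7]
40 [235.6 264.7  75.6 103.3]
44 [235.5 264.8  78.3 106. ]
48 [235.4 264.9  81.1 108.7]
```

```bash
python3 - <<'E'
import cv2
a=cv2.imread("pics/w2.png")[350:520,250:530]; cv2.imwrite("pics/w2c.png",cv2.resize(a,None,fx=2.8,fy=2.8,interpolation=cv2.INTER_CUBIC))
E
```

```text
(no output)
```

View pics/w2c.png

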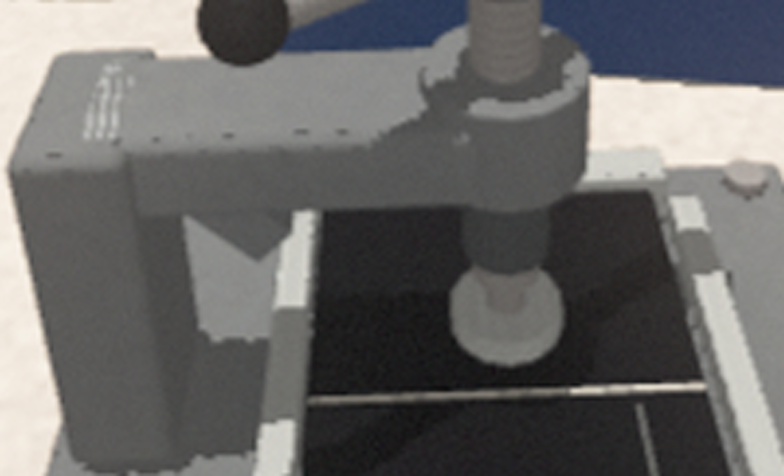

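Foot underside is at about z 41, so the gap is about 7 mm (to be refined by a second look from the same pose). Next: grip the hub from above.

```bash
python3 - <<'E'
from h import *
o=bot.get_obs(); r=R.from_euler("xyz",o["tcp_rot"]); t=R.from_euler("xyz",[np.pi,0,2.58])
print((r.inv()*t).as_rotvec()/7, t.inv().apply(np.array([604.5,0,156])-o["tool_pos"]),o["time"])
E
```

```text
[0.04905355 0.11141975 0.10307784] [-73.80919761  45.89376046 103.34041841] 8.75
```

```bash
python3 -m jog '[[0,0,0,0.043,0.0975,0.09],[0,0,0,0.043,0.0975,0.09],[0,0,0,0.043,0.0975,0.09],[0,0,0,0.043,0.0975,0.09],[0,0,0,0.043,0.0975,0.09],[0,0,0,0.043,0.0975,0.09],[0,0,0,0.043,0.0975,0.09],[0,0,0,0.043,0.0975,0.09],[-37,23,0,0,0,0],[-37,23,0,0,0,0],[0,0,0,0,0,0],[0,0,0,0,0,0]]' 100; python3 - <<'E'
from h import *
o=bot.get_obs(); r=R.from_euler("xyz",o["tcp_rot"]); t=R.from_euler("xyz",[np.pi,0,2.58])
print((r.inv()*t).as_rotvec(), t.inv().apply(np.array([604.5,0,156])-o["tool_pos"]),o["time"],o["joint_positions"])
E
```

```text
time: 9.95
tool_pos: [598.8, 29.9, 273.3]
tcp_rot: [3.043, 0.207, 2.809]
contact_force: [-1.1, 0.2, 0.1]
grip_width: 91.3
finger_force: 0.0
[0.12135373 0.19463828 0.23805377] [-20.76140126 -22.31249911 117.25052021] 9.95 [-0.10431443  0.31959501  1.44965607  0.05422118  1.14938515 -1.36926224]
```

```bash
python3 -m jog '[[0,0,0,0.04,0.065,0.08],[0,0,0,0.04,0.065,0.08],[0,0,0,0.04,0.065,0.078],[-20,-22,0,0,0,0],[0,0,0,0,0,0]]'; python3 - <<'E'
from h import *
o=bot.get_obs(); r=R.from_euler("xyz",o["tcp_rot"]); t=R.from_euler("xyz",[np.pi,0,2.58])
print((r.inv()*t).as_rotvec(), t.inv().apply(np.array([604.5,0,156])-o["tool_pos"]),o["time"],o["joint_positions"])
E
```

```text
time: 10.45
tool_pos: [603.2, -2.2, 273.7]
tcp_rot: [3.14, 0.0, 2.577]
contact_force: [0.9, -0.1, 0.5]
grip_width: 91.9
finger_force: 0.0
[ 1.23022095e-03  6.28133078e-05 -3.44835964e-03] [8.90037858e-02 2.57402260e+00 1.17708428e+02] 10.45 [-1.31267417e-01  4.60904153e-01  1.21076278e+00  1.09650979e-03
  1.46935361e+00 -1.13713346e+00]
```

```bash
python3 -m jog '[[0,2.5,20,0,0,0],[0,0,35,0,0,0],[0,0,30,0,0,0],[0,0,22,0,0,0],[0,0,10.5,0,0,0],[0,0,0,0,0,0]]' && python3 -m jog '[[0,0,0,0,0,0],[0,0,0,0,0,0],[0,0,0,0,0,0],[0,0,0,0,0,0],[0,0,0,0,0,0],[0,0,0,0,0,0]]' 0; python3 - <<'E'
from h import *
for i in range(4): bot.capture("scene")
o=bot.get_obs(); r=R.from_euler("xyz",o["tcp_rot"]); print(r.inv().apply(o["contact_force"]),o["moment"],o["time"],o["joint_positions"])
E
```

```text
time: 11.05
tool_pos: [603.8, 3.5, 156.1]
tcp_rot: [3.139, -0.002, 2.579]
contact_force: [-0.0, -0.5, 0.3]
grip_width: 91.8
finger_force: 0.0
time: 11.65
tool_pos: [605.1, 3.5, 157.4]
tcp_rot: [3.137, 0.0, 2.578]
contact_force: [0.1, -0.6, 0.4]
grip_width: 49.0
finger_force: 0.0
[ -0.11186487 -15.7270851   -1.66443653] [-2.21472486  1.2507285   0.03040192] 11.85 [-0.12322362  0.54469002  1.3959987   0.00278755  1.19975207 -1.13190457]
```

```bash
python3 -m jog '[[0,-1.5,0,0,0,0],[0,-1,0,0,0,0],[0,0,0,0,0,0]]'; python3 - <<'E'
from h import *
o=bot.get_obs(); r=R.from_euler("xyz",o["tcp_rot"]); print(r.inv().apply(o["contact_force"]),o["moment"],o["time"],r.inv().apply(np.array([604.5,0,156])-o["tool_pos"]))
E
```

```text
time: 12.15
tool_pos: [603.3, 0.7, 157.1]
tcp_rot: [3.139, -0.0, 2.578]
contact_force: [-2.3, -3.7, 0.8]
grip_width: 27.5
finger_force: 30.0
[ 0.01886947 -4.3482272  -0.77643621] [-0.8253489   0.40524712 -0.00178678] 12.15 [-1.36578129  0.04368666  1.10641614]
```

```bash
python3 -m jog '[[-0.7,-0.6,0,0,0,0],[0,0,0.5,0,0,0.149],[0,0,0.5,0,0,0.149],[0,0,0.5,0,0,0.149],[0,0,0.5,0,0,0.149],[0,0,0.5,0,0,0.149]]'; python3 - <<'E'
from h import *
o=bot.get_obs(); r=R.from_euler("xyz",o["tcp_rot"]); print(r.inv().apply(o["contact_force"]),o["moment"],o["time"],o["joint_positions"][5])
E
```

```text
time: 12.75
tool_pos: [603.9, 1.0, 154.7]
tcp_rot: [3.138, -0.004, 1.828]
contact_force: [-1.8, -0.9, 2.1]
grip_width: 27.4
finger_force: 30.0
[-0.35228473 -1.97802934 -2.05811169] [-0.17262591  0.37211112  0.06545747] 12.75 -0.38614994745413184
```

```bash
python3 -m jog '[[0,-0.4,0.5,0,0,0.149],[0,0,0.48,0,0,0.149],[0,0,0.48,0,0,0.149],[0,0,0.48,0,0,0.149],[0,0,0.48,0,0,0.149],[0,0,0.48,0,0,0.149],[0,0,0.48,0,0,0.149],[0,0,0.48,0,0,0.149],[0,0,0.48,0,0,0.149],[0,0,0.48,0,0,0.149]]'; python3 - <<'E'
from h import *
o=bot.get_obs(); r=R.from_euler("xyz",o["tcp_rot"]); print(r.inv().apply(o["contact_force"]),o["moment"],o["time"],o["joint_positions"][5])
E
python3 -m jog '[[0,0,0.48,0,0,0.149],[0,0,0.48,0,0,0.149],[0,0,0.48,0,0,0.149],[0,0,0.48,0,0,0.149],[0,0,0.48,0,0,0.149],[0,0,0.48,0,0,0.149]]'; python3 - <<'E'
from h import *
o=bot.get_obs(); r=R.from_euler("xyz",o["tcp_rot"]); print(r.inv().apply(o["contact_force"]),o["moment"],o["time"],o["joint_positions"][5])
E
```

```text
time: 13.75
tool_pos: [604.9, 0.4, 150.0]
tcp_rot: [-3.14, -0.006, 0.337]
contact_force: [3.5, -3.0, -1.9]
grip_width: 27.1
finger_force: 30.0
[2.2953534  3.98088509 1.94450599] [-0.53042357 -0.2741993   0.13437937] 13.75 1.1035535922387305
time: 14.35
tool_pos: [604.8, -0.3, 147.2]
tcp_rot: [-3.137, -0.003, -0.557]
contact_force: [2.3, -5.2, -1.2]
grip_width: 27.3
finger_force: 30.0
[4.68556539 3.2179856  1.22163285] [-0.92183854 -0.07015532  0.12516321] 14.35 1.9974901753409022
```

```bash
python3 -m jog '[[0,0,0.48,0,0,0.149],[0,0,0.48,0,0,0.149],[0,0,0.48,0,0,0.149],[0,0,0,0,0,0],[0,0,0,0,0,0]]'; python3 - <<'E'
from h import *
o=bot.get_obs(); r=R.from_euler("xyz",o["tcp_rot"]); print(r.inv().apply(o["contact_force"]),o["moment"],o["time"],o["joint_positions"][5])
E
python3 -m jog '[[0,0,0,0,0,0],[0,0,0,0,0,0],[0,0,0,0,0,0],[0,0,0,0,0,0],[0,0,0,0,0,0],[0,0,-10,0,0,0],[0,0,-30,0,0,0],[0,0,-40,0,0,0],[0,0,-30,0,0,0],[0,0,0,0,0,0]]' 100; python3 - <<'E'
from h import *
o=bot.get_obs(); r=R.from_euler("xyz",o["tcp_rot"]); print(o["moment"],o["time"],o["joint_positions"])
a=np.load("pose2.npy"); t=R.from_euler("xyz",a[3:]); print((r.inv()*t).as_rotvec(), r.inv().apply(a[:3]-o["tool_pos"]),(r.inv()*R.from_euler("xyz",[np.pi,0,-2.928])).as_rotvec())
E
```

```text
time: 14.85
tool_pos: [604.5, -0.6, 145.8]
tcp_rot: [-3.137, -0.001, -0.998]
contact_force: [0.7, -5.6, -0.3]
grip_width: 27.2
finger_force: 30.0
[5.11098394 2.41455737 0.26793919] [-1.00108238  0.12298256 -0.07728874] 14.85 2.4389067580601687
time: 15.85
tool_pos: [605.5, -0.1, 261.7]
tcp_rot: [-3.129, -0.005, -0.998]
contact_force: [-0.4, 0.2, -0.4]
grip_width: 91.4
finger_force: 0.0
[ 0.07645866 -0.0235182   0.05665499] 15.85 [-0.12887365  0.46356488  1.23891866  0.00405595  1.42662274  2.43897751]
[ 0.77678709 -0.5816161   1.8297915 ] [-49.1877527   72.99840242  -1.51262276] [-0.01292962  0.0083633   1.93035586]
```

```bash
python3 -m jog '[[0,0,0,0,0,-0.149],[0,0,0,0,0,-0.149],[0,0,0,0,0,-0.149],[0,0,0,0,0,-0.149],[0,0,0,0,0,-0.149],[0,0,0,0,0,-0.149],[0,0,0,0,0,-0.149],[0,0,0,0,0,-0.149],[0,0,0,0,0,-0.149],[0,0,0,0,0,-0.149],[0,0,0,0,0,-0.149],[0,0,0,0,0,-0.149]]' >/dev/null; python3 -m jog '[[0,0,0,0,0,-0.149],[0,0,0,0,0,-0.149],[0,0,0,0,0,-0.149],[0,0,0,0,0,-0.149],[0,0,0,0,0,-0.149],[0,0,0,0,0,-0.149],[0,0,0,0,0,-0.149],[0,0,0,0,0,-0.149],[0,0,0,0,0,-0.149],[0,0,0,0,0,-0.149],[0,0,0,0,0,-0.149],[0,0,0,0,0,-0.149]]'; python3 -m jog '[[0,0,0,0,0,-0.149],[0,0,0,0,0,-0.149],[0,0,0,0,0,-0.149],[0,0,0,0,0,-0.149],[0,0,0,0,0,-0.149],[0,0,0,0,0,-0.03],[40,0,0,0,0,0],[45,0,0,0,0,0],[0,0,0,0,0,0]]'; python3 - <<'E'
from h import *
o=bot.get_obs(); r=R.from_euler("xyz",o["tcp_rot"]); print(o["time"],o["joint_positions"])
a=np.load("pose2.npy"); t=R.from_euler("xyz",a[3:]); print((r.inv()*t).as_rotvec(), r.inv().apply(a[:3]-o["tool_pos"]))
E
```

```text
time: 18.25
tool_pos: [603.1, 0.1, 255.2]
tcp_rot: [3.138, -0.001, 2.584]
contact_force: [-0.1, 0.5, 0.4]
grip_width: 91.4
finger_force: 0.0
time: 19.15
tool_pos: [514.6, -17.8, 254.2]
tcp_rot: [3.136, -0.003, -2.934]
contact_force: [0.2, 0.3, 0.8]
grip_width: 92.0
finger_force: 0.0
19.15 [-0.18568061  0.30547324  1.49980267  0.00359468  1.34121369 -1.96516262]
[-0.02823666 -0.84529046  0.01938391] [-6.77387746 18.42928172 -7.82403454]
```

```bash
python3 -m jog '[[0,0,0,0,-0.14,0],[0,0,0,0,-0.14,0],[0,0,0,0,-0.14,0],[0,0,0,0,-0.14,0],[0,0,0,0,-0.14,0],[0,0,0,0,-0.08,0],[0,0,0,0,0,0],[0,0,0,0,0,0]]'; python3 - <<'E'
from h import *
o=bot.get_obs(); im=bot.capture("wrist"); np.save("pose3.npy",np.r_[o["tool_pos"],o["tcp_rot"]]); print(o["joint_positions"])
cv2.imwrite("pics/w3raw.png",im[:,:,::-1])
im=cv2.flip(im,-1); cv2.imwrite("pics/w3.png",cv2.resize(im,(784,588),interpolation=cv2.INTER_CUBIC)[:,:,::-1])
E
```

```text
time: 19.95
tool_pos: [521.1, -15.7, 255.5]
tcp_rot: [3.128, 0.741, -2.934]
contact_force: [1.4, -0.4, 0.8]
grip_width: 91.7
finger_force: 0.0
[-0.44543775  0.02084914  2.10256703  0.87583242  0.58033731 -2.8748598 ]
```

View pics/w3.png

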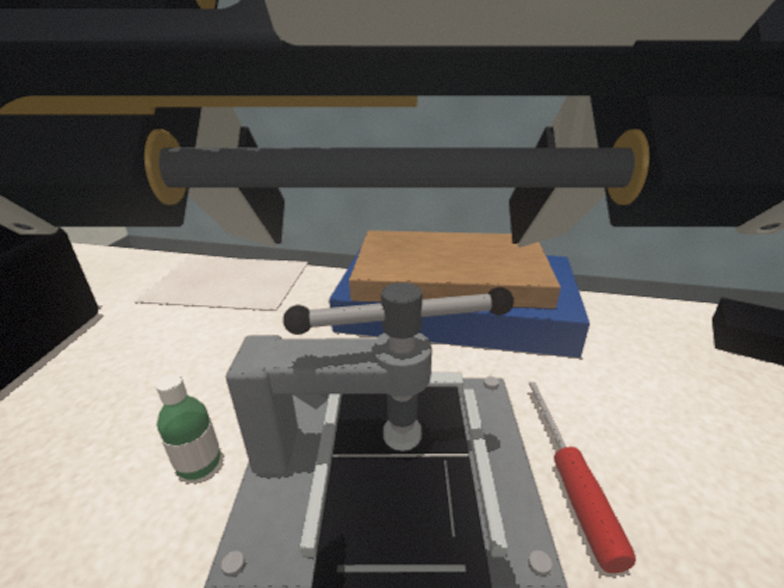

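```bash
python3 - <<'E'
from h import *
p=np.load("clamp.npy"); p=p+[1,1.5,0]
g3=cv2.cvtColor(cv2.imread("pics/w3raw.png"),cv2.COLOR_BGR2GRAY)
col=int(559-402/1.4); print(col,"profile 85-125",g3[85:125,col-1:col+2].mean(1).astype(int).tolist())
def model(C,xL,rowL,vals,th=np.linspace(0,2*np.pi,361)):
    d=rowL-proj(C,w(p,[(xL,0,34)]))[0,1]
    return [d+proj(C,w(p,np.c_[16*np.cos(th),16*np.sin(th),0*th+z]))[:,1].min() for z in vals]
def pose(n): a=np.load(n); return cam("wrist",dict(tool_pos=a[:3],tcp_rot=a[3:]))
C2,C3=pose("pose2.npy"),pose("pose3.npy")
for C,rl in((C2,69.0),(C3,None)):
    for x in(-30,-35,-40):
        print(x,proj(C,w(p,[(x,0,34)]))[0], (np.round(model(C,x,rl,(34,38,42,46)),1) if rl else ""))
from scipy.optimize import minimize
for C,bs in((C2,[(337,357),(504,293)]),(C3,[(297,320),(500,300)])):
    uv=np.array(bs,float); uv=np.c_[559-((uv[:,0]+.5)/1.4-.5),419-((uv[:,1]+.5)/1.4-.5)]
    best=[]
    for v0 in np.arange(0,7,.5):
        def f(q): v=q[0];z=173-3.18*v; return np.ravel(proj(C,w(p,[(70*np.cos(v),-70*np.sin(v),z),(-70*np.cos(v),70*np.sin(v),z)]))-uv[::-1] if np.cos(v+.6)>-9 else 0)
        for s in(1,-1):
            def g(q): v=q[0];z=173-3.18*v; return np.ravel(proj(C,w(p,[(-s*70*np.cos(v),s*70*np.sin(v),z),(s*70*np.cos(v),-s*70*np.sin(v),z)]))-uv)+np.tile([q[1],q[2]],2)
            r=least_squares(g,[v0,0,0]); best.append((round(r.cost,2),np.round(r.x,2).tolist()))
    print(sorted(best)[:3])
E
```

```text
271 profile 85-125 [31, 33, 32, 30, 32, 30, 27, 20, 58, 100, 84, 22, 45, 89, 112, 112, 112, 110, 104, 103, 103, 102, 101, 102, 100, 94, 91, 90, 90, 83, 57, 52, 54, 54, 56, 53, 51, 52, 55, 53]
-30 [248.96558456  61.36389963] [80.1 82.8 85.5 88.2]
-35 [248.52103731  57.17259804] [84.3 87.  89.7 92.4]
-40 [248.06349115  52.85873956] [88.6 91.3 94.  96.7]
-30 [271.47031628  86.78707363] 
-35 [271.42994258  82.80449956] 
-40 [271.38850229  78.71671443] 
[(np.float64(0.12), [7.31, 0.41, 17.42]), (np.float64(0.12), [7.31, 0.41, 17.42]), (np.float64(0.12), [7.31, 0.41, 17.42])]
[(np.float64(0.14), [1.39, -0.14, -9.17]), (np.float64(0.14), [1.39, -0.14, -9.17]), (np.float64(0.14), [1.39, -0.14, -9.17])]
```

```bash
python3 - <<'E'
from h import *
p=np.load("clamp.npy"); p=p+[1,1.5,0]
th=np.linspace(0,2*np.pi,361)
def pose(n): a=np.load(n); return cam("wrist",dict(tool_pos=a[:3],tcp_rot=a[3:]))
C2,C3=pose("pose2.npy"),pose("pose3.npy")
for xL in(-20,-21,-22):
  for C,rl,rf in((C2,69.0,76.33),(C3,94.15,97.5)):
    d=rl-proj(C,w(p,[(xL,0,34)]))[0,1]
    f=lambda z:d+proj(C,w(p,np.c_[16*np.cos(th),16*np.sin(th),0*th+z]))[:,1].min()
    zs=np.arange(28,50,.1); print(xL,"off",round(d,2),"zf",round(float(np.interp(rf,[f(z) for z in zs],zs)),2))
E
```

```text
-20 off -0.4 zf 40.34
-20 off -0.3 zf 34.65
-21 off 0.38 zf 39.18
-21 off 0.45 zf 33.4
-22 off 1.17 zf 38.01
-22 off 1.2 zf 32.14
```

Independent check: the visible stem between the sleeve and the foot disc shortens by the compression.

```bash
python3 - <<'E'
from h import *
p=np.load("clamp.npy"); p=p+[1,1.5,0]
def pose(n): a=np.load(n); return cam("wrist",dict(tool_pos=a[:3],tcp_rot=a[3:]))
zs=np.arange(28,90,.1); th=np.linspace(0,2*np.pi,181)
for C,rl,rf,rs in((pose("pose2.npy"),69.0,76.33,99.25),(pose("pose3.npy"),94.15,97.5,114.6)):
    d=rl-proj(C,w(p,[(-20.5,0,34)]))[0,1]
    s=lambda r,row:float(np.interp(row,[d+proj(C,w(p,np.c_[r*np.cos(th),r*np.sin(th),0*th+z]))[:,1].min() for z in zs],zs))
    print("foot",round(s(16,rf),2),"sleeve",[round(s(r,rs),2) for r in(11,12.5)])
E
```

```text
foot 39.76 sleeve [67.34, 68.82]
foot 34.03 sleeve [55.91, 57.57]
```

```bash
python3 -c "
from plant import bot
print(bot.close_job())"
```

```text
the job is handed in; nothing more can be done
None
```

I slid the cover home against the end stop and tightened the T-bar about 3.55 rad. By camera the foot is pressed in about 5.5 mm (target 5, allowed 3.1–6.9). The gripper is clear, nothing else was touched, and the job was handed in at about 20 s; no verdict was returned.

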